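Rock the angle gauge on the round-topped block until its pointer settles on the red mark

TASK

Check the pendulum angle gauge: lift it by its yellow grip, stand its foot level across the crest of the round-topped steel block, then rock it sideways on the crest until the swinging pointer hangs still on the red mark. Do not press hard or disturb the things around, and finish while still holding the gauge there, foot on the crest and pointer on the mark, so that the reading can be noted.

Things in the scene. Friction and masses are not known exactly. Their poses are not given: they have to be found in the camera images.
- gauge_grip (a point): Centre of the yellow grip on top of the loose angle gauge: an upright block 26 (x) by 32 (y) by 40 (z) mm, on a 10 mm high black neck. Gauge 140 mm high, about 0.25 kg, at first standing on the bench with its dial roughly towards the robot. Axes are the gauge's: x through the dial from front to back, y along the foot, z up.
- gauge_foot (a point): Centre of the underside of the gauge's flat aluminium foot, 26 (x) by 120 (y) by 10 mm; 120 mm below the grip centre along the gauge's z, same axes. Above the foot is a round black housing, 84 mm across and 24 thick, with a white dial on its -x face.
- pointer (a joint): Swing (rad) of the black pendulum pointer with brass bob on the dial, in the gauge; pivot 56 mm above the foot's underside, 33 mm long. It hangs freely and settles plumb in 1 to 2 s. 0 is straight down to the foot, positive towards the gauge's +y. Settled, it equals the gauge's lean: positive when the gauge's top leans towards its own +y.
- mark (a joint): Place of the red mark on the dial, a bar 4.6 mm wide whose middle is 32.5 mm from the pointer's pivot: same zero, axis and sign as the pointer. It differs from start to start (0.16 to 0.36) and stays put in the gauge.
- pointer_tip (a point): Tip of the black pointer, 33 mm from its pivot; its -z axis points out along the pointer.
- mark_mid (a point): Middle of the red mark, 32.5 mm from the pivot line; its -z axis points out from the pivot through the mark.
- block: Stud block, fixed to the bench: dark foot plate 70 (x) by 100 (y) by 12 mm with four bolts, blue body 60 by 60 mm, and a half-round bare steel top of radius 30 mm. The axis of the round runs along the block's x at 35 mm height, 60 mm long; the crest is at 65 mm. Origin at the centre of the underside, z up.
- block_crest (a point): Middle of the crest line of the stud block, 65 mm above the bench; axes are the block's, the crest runs along x. Gauge foot stands across it: foot along the block's y.
- beaker_100: Bystander: glass beaker 56x59x70 mm, origin at the centre of its underside.
- petri_dish: Bystander: petri dish 60 mm across, 15 high, origin at the centre of its underside.
- vial_c: Bystander: amber vial with black cap, 27 across, 55 high, origin at the centre of its underside.
- cassette_spare: Bystander: small black cassette with an orange clip, 24x70x26 mm, origin at the centre of its underside.
Mind the look-alikes: they are no part of the job. Leave any pink or purple look-alike of the block alone.

How it is judged:
By the outcome, as a careful person would: the job done as asked, in the order asked, and still so for the second after the job is handed in, while the arm keeps its last pose, push and grip.
It also fails if it takes over 51 s, if anything falls off the work surface, if the arm or the gripper's body presses on something with over 40 N, if the wrist force passes 120 N, or if a joint passes its speed limit or range.

ROBOT

A 6-joint arm with a two-finger parallel gripper is mounted at the origin on a cart in front of the work surface, level with it; the furniture and walls round the work are solid. World frame = base frame: x ahead of the robot, y to its left, z up, the work surface at z = 0. Lengths are in m, angles in degrees, forces in N, time in s.
With the tool pointing down it reaches from about 0.375 to 0.9 m from the base axis. Payload 3.1 kg.
Tool frame: the origin (TCP) lies at the very end of the fingers, on their centre line; the grasp point (between the pads) lies 19 mm behind it; z points along the fingers, y is the direction in which the jaws open and shut (so a half turn about z gives the same grasp; the last joint's range is limited). The gripper opens to 87 mm and grips with 3 to 60 N. Pads are 19 mm wide; open, the fingers measure 117 mm over their backs; the gripper's body (75 mm by 190 mm) begins 51 mm behind the grasp point.
Start: joints at [58.871, 30.224, 82.088, -0, 67.689, -10.227], TCP at [0.223, 0.584, 0.192] pointing down, gripper open.
Joint ranges: [-176.69, 176.69], [-43.24, 126.21], [12.49, 139.97], [-82, 262], [0, 151.66], [-163.58, 163.58]. Speed limits (degrees/s): [159.86, 159.86, 180, 180, 180, 180].

INTERFACE

Orientations are given as a 3x3 rotation matrix whose columns are the frame's x, y, z axes.
In Python, from rig import readout, capture, camera_model, bot, spot_in, regions_of gives the robot as it stands.
- The arm moves only by the tool send_rows, never from a script. Its argument "moves" is a list that holds one entry, the list of rows, each a list of 7 numbers: the turn, a rotation vector about the tool's x, y, z in degrees, then the shift along the tool's x, y, z in cm, then the opening, from -1 (shut) to 1 (fully open). A call has exactly 5 rows; each row shifts and turns the commanded pose from where the row before left it, along the tool's axes as they then stand; what a row does not reach is not made up. A row lasts 1/10 s, in which the tool goes at most 50 mm and 8.59 degrees, less where a joint would pass 70% of its speed; a pose out of reach is approached as far as the arm can. A call with a gripper value outside its range is refused whole. The fingers move at their own pace and stop on an object; the grip force is fixed at half the most. Time passes only in rows, so rows that do not move let the fingers close, or fill a call up. It gives the time, the measured TCP pose, the force and the opening at its end, in the units of the state.
- readout.read_state(): the state, without advancing time (a new reading comes with each control period).
- capture(name): name is "scene" or "top" or "wrist"; returns the picture (384x512x3 uint8, blue, green, red); there is no depth.
- camera_model(name): a dict with "camera_matrix" (3x3 intrinsics, pixels), "pose" (4x4, takes a point from camera to world coordinates). Camera axes: x right, y up, looking along -z (the intrinsics and any distortion apply to the point x, -y, -z); pixel columns grow to the right and rows downward; lengths in m; the calibration is good to about 2 mm. A picture is of the moment at which its call begins: read the wrist's pose just before it. camera_model takes no time and is no camera call; for the wrist camera it gives the pose at the moment of the call.
- bot.hand_in(): hands the job in, once; it reports no verdict.
Trained networks look in the newest picture that a camera, given by its name, has taken for a name from the list of things; names that differ only in an ending like _2 or _b are one class to them, and where a whole thing is asked for, a point or a joint stands for the part that bears it (a point fixed in the world has none). Each returns a list of dicts, best first, with "p" (0 to 1); they miss things now and then, are a little off and sometimes report something else, mostly with a low value. They report only what shows in the picture. A call takes as long as a camera call. They do not tell look-alikes from the thing itself.
- spot_in(camera, thing): "location" ([x, y, z] in m, in world coordinates, good to about 4 mm: the middle of the surface that is visible of it).
- regions_of(camera, thing): "mask" (384x512 bool, what is visible of it).
The state is a dict: "time_s": time; "joint_positions": joint angles; "qvel": joint speeds; "tau": joint torques, N m; "position": TCP position; "tcp_rot": TCP orientation; "force": force on the tool from outside, world axes, zero at the start; "moment": the same for the moment, N m; "opening": opening from 0.0 (shut) to 1.0 (fully open).
Only numpy, scipy, OpenCV 4.12 (cv2) and the standard library are available. Lean on these libraries where they do the work, as an engineer would, in place of code of your own. Each camera call takes 0.05 s, during which the arm holds its last target. There are 200 camera calls.

## Working session

There is one attempt and no reset: what is moved stays moved. The work goes in short steps, Python scripts to look and compute and a tool call to move; the robot and the scene stay as the last step left them, time stands still between calls to the robot, and variables do not carry over. Pictures are saved under pics/ and viewed, about 8 in all and at most 12, crops included, and the job is handed in when it is done.

Besides the shell and the picture viewer there is one more tool, called after ">>>" as a command line: name --argument value ..., lists and objects as JSON in quotes. send_rows: Moves the arm, as the interface text tells. Its arguments: {"type":"object","properties":{"moves":{"type":"array","items":{"type":"array","items":{"type":"array","items":{"type":"number"}}}}},"required":["moves"]}

```bash
mkdir -p pics; ls; python3 - <<'E'
from rig import *
import cv2,numpy as np
s=readout.read_state();print(s)
ims=[]
for n in ["scene","top"]:
    im=capture(n);cv2.imwrite(f"pics/{n}0.png",im)
    for t in ["gauge_grip","gauge_foot","block","block_crest","pointer_tip","mark_mid","beaker_100","petri_dish","vial_c","cassette_spare"]:
        try: print(n,t,[(np.round(d["location"],3).tolist(),round(d["p"],2)) for d in spot_in(n,t)][:3])
        except Exception as e: print(n,t,e)
    m=camera_model(n);print(np.round(m["camera_matrix"],1).tolist(),np.round(m["pose"],3).tolist())
E
```

```text
pics
{'time_s': 0.0, 'joint_positions': array([ 5.88711463e+01,  3.02777227e+01,  8.21570539e+01, -1.06192383e-03,
        6.76899171e+01, -1.02274986e+01]), 'qvel': array([ 0.02993714,  0.01538139,  0.01310927,  0.12237497,  0.02891717,
       -0.00325688]), 'tau': array([ 8.28648638e-06, -4.40029800e+01, -1.76588112e+01,  6.32748543e-02,
        5.80772536e-02, -1.58119556e-04]), 'position': array([0.2225307 , 0.5831775 , 0.19148135]), 'tcp_rot': array([[-9.34198348e-01,  3.56752314e-01, -1.11039934e-03],
       [ 3.56753850e-01,  9.34196546e-01, -1.87180389e-03],
       [ 3.69560865e-04, -2.14477534e-03, -9.99997632e-01]]), 'force': array([0.34980622, 0.75254887, 0.22784781]), 'moment': array([0.00741638, 0.01647254, 0.01231669]), 'opening': 1.004255060668114}
scene gauge_grip [([0.443, 0.064, 0.08], 0.56)]
scene gauge_foot [([0.441, 0.063, 0.079], 0.73)]
scene block [([0.558, -0.208, 0.038], 0.92), ([0.429, 0.216, 0.033], 0.79), ([0.407, -0.274, 0.04], 0.79)]
scene block_crest [([0.556, -0.211, 0.039], 0.88), ([0.433, 0.221, 0.04], 0.7), ([0.409, -0.272, 0.041], 0.68)]
scene poin
[... 441 characters left out ...]
], 0.57)]
top gauge_foot [([0.447, 0.073, 0.086], 0.76)]
top block [([0.423, -0.244, 0.047], 0.77), ([0.434, 0.234, 0.044], 0.74), ([0.566, -0.182, 0.049], 0.59)]
top block_crest [([0.424, -0.244, 0.044], 0.73), ([0.561, -0.186, 0.045], 0.64), ([0.435, 0.232, 0.045], 0.6)]
top pointer_tip [([0.448, 0.071, 0.086], 0.31)]
top mark_mid []
top beaker_100 [([0.718, -0.295, 0.034], 0.69)]
top petri_dish [([0.389, -0.111, 0.012], 0.68)]
top vial_c [([0.711, -0.051, 0.052], 0.53)]
top cassette_spare [([0.712, -0.154, 0.023], 0.51)]
[[405.3, 0.0, 262.2], [0.0, 405.3, 194.5], [0.0, 0.0, 1.0]] [[0.01, 0.994, -0.106, 0.423], [-1.0, 0.01, -0.0, -0.034], [0.001, 0.106, 0.994, 1.317], [0.0, 0.0, 0.0, 1.0]]
```

```bash
python3 - <<'E'
import cv2,numpy as np
a=cv2.imread("pics/scene0.png");b=cv2.imread("pics/top0.png")
cv2.imwrite("pics/s1.png",cv2.resize(a,(800,600),interpolation=cv2.INTER_CUBIC))
cv2.imwrite("pics/t1.png",cv2.resize(b,(800,600),interpolation=cv2.INTER_CUBIC))
E
```

```text
(no output)
```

View pics/s1.png

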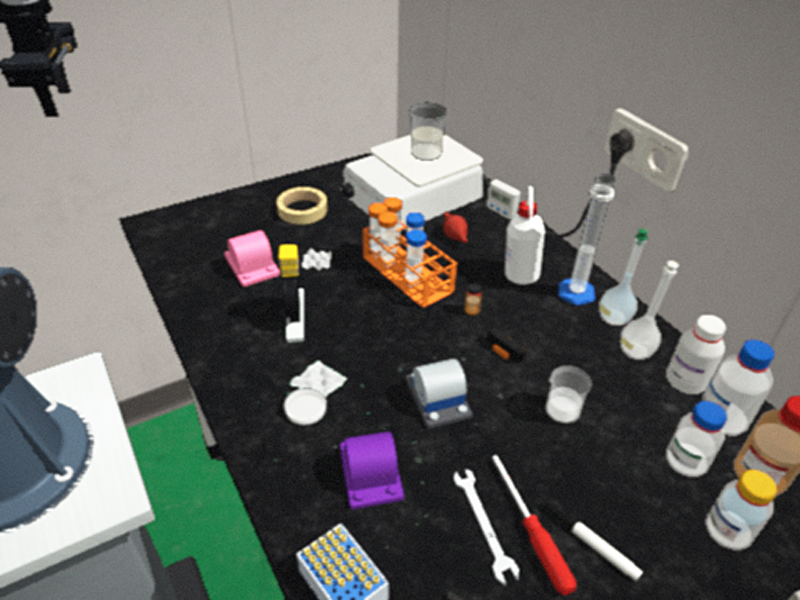

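View pics/t1.png

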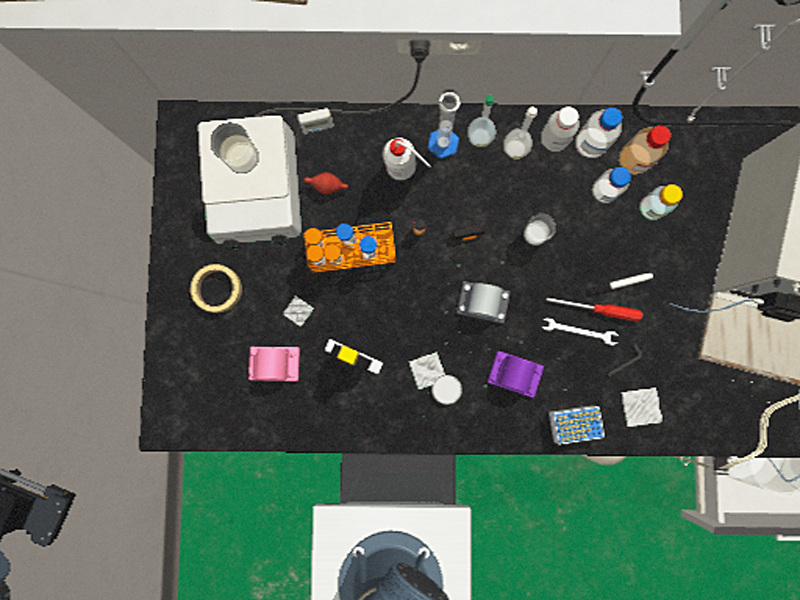

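Look-alikes in the top picture: the blocks are pink (273,364), purple (516,373) and bare steel on a blue body (484,300). I choose the steel one. The only gauge has its yellow grip at (347,355). Next I compute both poses.

```bash
cat > h.py <<'E'
from rig import *
import cv2,numpy as np
def ray(cam,uv,z,m=None):
    m=m or camera_model(cam);K=m["camera_matrix"];P=m["pose"]
    d=np.linalg.inv(K)@[uv[0],uv[1],1];d=P[:3,:3]@(d*[1,-1,-1]);o=P[:3,3]
    return o+d*(z-o[2])/d[2]
def proj(cam,X,m=None):
    m=m or camera_model(cam);K=m["camera_matrix"];P=m["pose"]
    c=P[:3,:3].T@(np.asarray(X)-P[:3,3])*[1,-1,-1];p=K@c;return p[:2]/p[2]
E
python3 - <<'E'
from h import *
print(camera_model("top").keys())
for n in ["top","scene"]:
    im=capture(n);hsv=cv2.cvtColor(im,cv2.COLOR_BGR2HSV)
    y=cv2.inRange(hsv,(24,150,90),(34,255,255))
    N,l,st,c=cv2.connectedComponentsWithStats(y)
    for i in range(1,N):
        if st[i,4]>25: print(n,"yellow",st[i],c[i],ray(n,c[i],.14).round(3),ray(n,c[i],.12).round(3))
    for t in ["block","gauge_foot"]:
        for r in regions_of(n,t):
            k=r["mask"].astype(np.uint8);p=np.argwhere(k)[:,::-1]
            re=cv2.minAreaRect(p.astype(np.float32));bx=cv2.boxPoints(re)
            print(n,t,round(r["p"],2),p.mean(0).round(1),[ray(n,b,.006).round(3).tolist() for b in bx])
for u in [(333,346),(376,368)]: print(ray("top",np.array(u)*.64,.01).round(3))
m=camera_model("wrist");s=readout.read_state()
print("wrist in tool",(s["tcp_rot"].T@(m["pose"][:3,3]-s["position"])).round(3),(s["tcp_rot"].T@m["pose"][:3,:3]).round(3),m["camera_matrix"].round(1).tolist())
b=cv2.imread("pics/top0.png")
A=cv2.resize(b[200:250,195:255],(420,350),interpolation=cv2.INTER_CUBIC);B=cv2.resize(b[170:215,285:335],(380,342),interpolation=cv2.INTER_CUBIC)
o=np.zeros((350,800,3),np.uint8);o[:,:420]=A;o[:342,420:]=B;cv2.imwrite("pics/c2.png",o)
E
```

```text
dict_keys(['camera_matrix', 'pose'])
top yellow [423 118  13  12 105] [429.67619048 123.63809524] [ 0.766 -0.531  0.14 ] [ 0.772 -0.539  0.12 ]
top yellow [216 222  13  11 102] [222.05882353 226.82352941] [0.454 0.081 0.14 ] [0.454 0.083 0.12 ]
top block 0.78 [175.5 232.5] [[0.471, 0.295, 0.006], [0.472, 0.195, 0.006], [0.404, 0.193, 0.006], [0.403, 0.293, 0.006]]
top block 0.57 [309.2 192.9] [[0.546, -0.129, 0.006], [0.619, -0.146, 0.006], [0.596, -0.246, 0.006], [0.523, -0.229, 0.006]]
top block 0.57 [329.6 238.9] [[0.403, -0.195, 0.006], [0.472, -0.218, 0.006], [0.441, -0.312, 0.006], [0.373, -0.288, 0.006]]
top gauge_foot 0.9 [226.5 228. ] [[0.463, 0.142, 0.006], [0.491, 0.13, 0.006], [0.443, 0.018, 0.006], [0.415, 0.031, 0.006]]
scene yellow [178 156  13  21 205] [184.2097561  165.92195122] [0.445 0.062 0.14 ] [0.453 0.086 0.12 ]
scene yellow [476 302  20  16 221] [485.62895928 309.09049774] [ 0.744 -0.554  0.14 ] [ 0.762 -0.549  0.12 ]
scene block 0.86 [161.1 165. ] [[0.413, 0.331, 0.006], [0.494, 0.336, 0.006], [0.468, 0.195, 0.006], [0.394, 0.194, 0.006]]
scene block 0.83 [237.6 300.7] [[0.405, -0.184, 0.006], [0.478, -0.207, 0.006], [0.437, -0.311, 0.006], [0.371, -0.289, 0.006]]
scene gauge_foot 0.95 [186.8 187.2] [[0.499, 0.274, 0.006], [0.54, 0.257, 0.006], [0.447, 0.016, 0.006], [0.412, 0.031, 0.006]]
[0.474 0.123 0.01 ]
[0.43  0.034 0.01 ]
wrist in tool [ 0.07   0.001 -0.191] [[-0.     0.967  0.254]
 [ 1.     0.001 -0.002]
 [-0.002  0.254 -0.967]] [[293.8, 0.0, 259.6], [0.0, 293.8, 198.8], [0.0, 0.0, 1.0]]
```

View pics/c2.png

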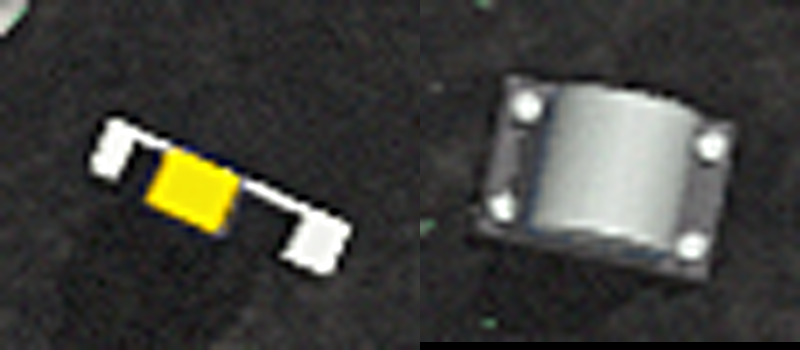

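The crops confirm both choices: the gauge foot runs (105,148) to (338,250) in the left crop, yawed about -23°. The steel block's plate corners are (505,75), (735,125), (710,280), (470,235), yawed about -12°. Moving above the gauge.

>>> send_rows --moves '[[[0,0,0,-2.6,-2.6,-0.3,1],[0,0,0,-2.6,-2.6,-0.3,1],[0,0,0,-2.6,-2.6,-0.3,1],[0,0,0,-2.6,-2.6,-0.3,1],[0,0,0,-2.6,-2.6,-0.3,1]]]'

```text
time_s: 1.9
position: [0.2985, 0.4148, 0.2077]
tcp_rot: [[-0.934, 0.356, 0.0], [0.356, 0.934, 0.0], [-0.0, 0.0, -1.0]]
force: [0.8, 0.3, 0.3]
opening: 1.004
```

>>> send_rows --moves '[[[0,0,0,-2.6,-2.6,-0.3,1],[0,0,0,-2.6,-2.6,-0.3,1],[0,0,0,-2.6,-2.6,-0.3,1],[0,0,0,-2.6,-2.6,-0.3,1],[0,0,0,-2.6,-2.6,-0.3,1]]]'

```text
time_s: 2.4
position: [0.3736, 0.2469, 0.2228]
tcp_rot: [[-0.934, 0.357, 0.001], [0.357, 0.934, 0.0], [-0.001, 0.001, -1.0]]
force: [0.1, -0.2, -0.4]
opening: 0.997
```

>>> send_rows --moves '[[[0,0,0,-2.6,-2.6,-0.3,1],[0,0,0,-2.6,-2.6,-0.3,1],[0,0,0,-2.6,-2.6,-0.3,1],[0,0,0,-2.6,-2.6,0,1],[0,0,2,-2.6,-2.6,0,1]]]'

```text
time_s: 2.9
position: [0.4488, 0.0789, 0.2319]
tcp_rot: [[-0.921, 0.39, 0.001], [0.39, 0.921, 0.0], [-0.001, 0.0, -1.0]]
force: [0.0, 0.6, -0.2]
opening: 1.0
```

```bash
python3 - <<'E'
from h import *
m=camera_model("wrist");s=readout.read_state();im=capture("wrist")
print(s["time_s"],s["position"],s["tcp_rot"].round(4).tolist())
hsv=cv2.cvtColor(im,cv2.COLOR_BGR2HSV)
y=cv2.inRange(hsv,(22,150,90),(34,255,255));c=max(cv2.findContours(y,0,2)[0],key=cv2.contourArea)
bx=cv2.boxPoints(cv2.minAreaRect(c));print("yel",bx.tolist(),[ray("wrist",b,.14,m).round(4).tolist() for b in bx])
for t in ["gauge_grip","gauge_foot","mark_mid","pointer_tip"]:
  print(t,[(np.round(d["location"],4).tolist(),round(d["p"],2)) for d in spot_in("wrist",t)][:2])
cv2.imwrite("pics/w3.png",cv2.resize(im,(800,600),interpolation=cv2.INTER_CUBIC))
E
```

```text
2.9 [0.44878321 0.07890244 0.23185974] [[-0.9208, 0.3901, 0.0011], [0.3901, 0.9208, 0.0], [-0.001, 0.0005, -1.0]]
yel [[245.0, 179.0], [280.0, 179.0], [280.0, 211.0], [245.0, 211.0]] [[0.4296, 0.0731, 0.14], [0.443, 0.1047, 0.14], [0.4734, 0.0924, 0.14], [0.4596, 0.06, 0.14]]
gauge_grip [([0.4451, 0.0856, 0.0849], 0.62)]
gauge_foot [([0.4435, 0.0836, 0.089], 0.86)]
mark_mid []
pointer_tip []
```

View pics/w3.png

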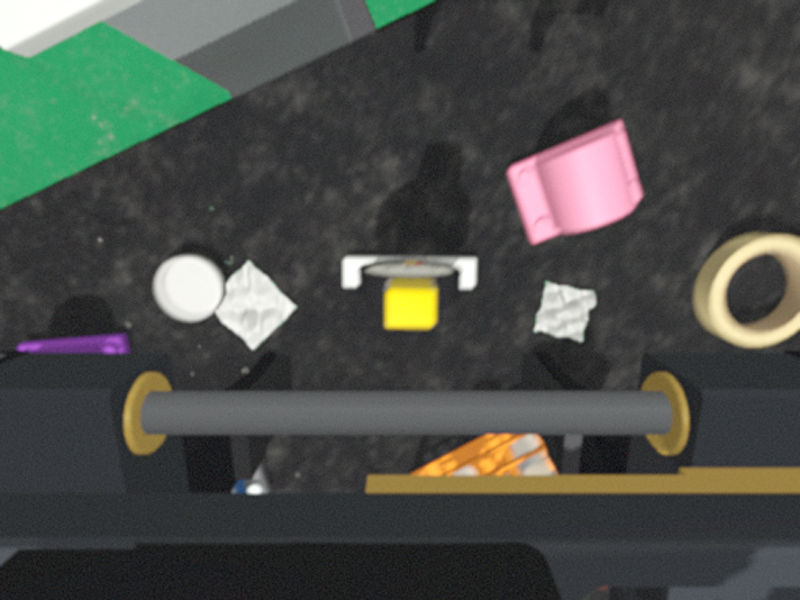

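The wrist view shows the gauge foot lying horizontal in the picture (340–478, 270) with the grip at (411,305). The tool is therefore aligned, and the offset left is about -4 mm in x and +4 mm in y.

>>> send_rows --moves '[[[0,0,0,-0.4,0.4,2,1],[0,0,0,0,0,3.6,1],[0,0,0,0,0,3.6,1],[0,0,0,0,0,3.5,1],[0,0,0,0,0,0,1]]]'

```text
time_s: 3.65
position: [0.4489, 0.084, 0.1012]
tcp_rot: [[-0.922, 0.387, -0.01], [0.387, 0.922, 0.001], [0.01, -0.003, -1.0]]
force: [-0.0, -0.7, 0.5]
opening: 1.001
```

>>> send_rows --moves '[[[0,0,0,0,0,0,-1],[0,0,0,0,0,0,-1],[0,0,0,0,0,0,-1],[0,0,0,0,0,0,-1],[0,0,0,0,0,0,-1]]]'

```text
time_s: 4.15
position: [0.454, 0.0825, 0.1054]
tcp_rot: [[-0.921, 0.389, 0.002], [0.389, 0.921, -0.0], [-0.002, 0.001, -1.0]]
force: [-0.4, -0.8, -0.3]
opening: 0.636
```

>>> send_rows --moves '[[[0,0,0,0,0,0,-1],[0,0,0,0,0,0,-1],[0,0,0,0,0,0,-1],[0,0,0,0,0,0,-1],[0,0,0,0,0,0,-1]]]'

```text
time_s: 4.65
position: [0.4534, 0.0823, 0.1044]
tcp_rot: [[-0.921, 0.389, -0.0], [0.389, 0.921, -0.0], [0.0, -0.0, -1.0]]
force: [-0.5, -2.0, 0.8]
opening: 0.362
```

>>> send_rows --moves '[[[0,0,0,0,0,0,-1],[0,0,0,0,0,-1,-1],[0,0,0,0,0,-3,-1],[0,0,0,0,0,-4,-1],[0,0,0,0,0,-4,-1]]]'

```text
time_s: 5.15
position: [0.4523, 0.0828, 0.2256]
tcp_rot: [[-0.921, 0.389, -0.002], [0.389, 0.921, 0.001], [0.002, -0.0, -1.0]]
force: [0.3, -0.1, -4.2]
opening: 0.358
```

```bash
python3 - <<'E'
from h import *
s=readout.read_state();im=capture("wrist");print(s["position"],s["force"],s["opening"])
cv2.imwrite("pics/w4.png",cv2.resize(im[130:240,190:340],(800,587),interpolation=cv2.INTER_CUBIC))
E
```

```text
[0.45227921 0.08279634 0.22557456] [ 0.34468462 -0.07490619 -4.24297564] 0.3581220818897968
```

View pics/w4.png

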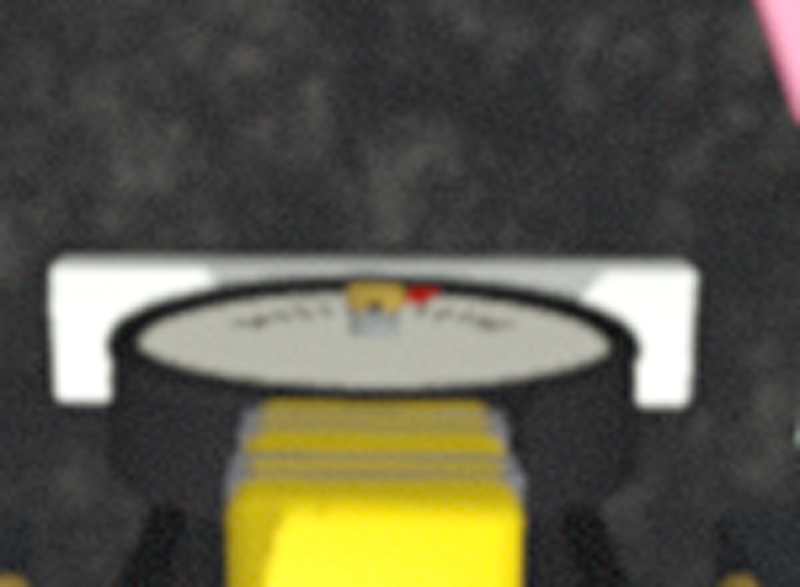

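The grip holds (31 mm opening, -4.2 N, about the added weight plus inertia). In the crop the bob is at (375,297), with the red mark half hidden behind it at (405–438, 296), so it is about 0.27 rad towards +y. I'll go next to the steel block and lean the gauge the other way to uncover the mark.

>>> send_rows --moves '[[[0,0,0,-3.2,-2,0,-1],[0,0,0,-3.2,-2,0,-1],[0,0,0,-3.2,-2,0,-1],[0,0,0,-3.2,-2,0,-1],[0,0,0,-3.2,-2,0,-1]]]'

```text
time_s: 5.7
position: [0.562, -0.0727, 0.2243]
tcp_rot: [[-0.921, 0.389, -0.001], [0.389, 0.921, 0.001], [0.001, 0.0, -1.0]]
force: [0.8, 0.6, -3.1]
opening: 0.36
```

>>> send_rows --moves '[[[0,0,-5.5,0,0,0,-1],[0,0,-5,0,0,0,-1],[0,0,0,0,0,0,-1],[0,0,0,0,0,0,-1],[0,0,0,0,0,0,-1]]]'

```text
time_s: 6.2
position: [0.5616, -0.0715, 0.2245]
tcp_rot: [[-0.976, 0.216, -0.0], [0.216, 0.976, 0.0], [0.0, 0.0, -1.0]]
force: [0.0, -1.3, -2.3]
opening: 0.359
```

```bash
python3 - <<'E'
from h import *
s=readout.read_state();m=camera_model("wrist");im=capture("wrist");print(s["position"],s["tcp_rot"].round(4).tolist(),s["force"])
np.savez("w5.npz",im=im,K=m["camera_matrix"],P=m["pose"],pos=s["position"],R=s["tcp_rot"])
cv2.imwrite("pics/w5.png",cv2.resize(im,(800,600),interpolation=cv2.INTER_CUBIC))
for r in regions_of("wrist","block"):
    k=np.argwhere(r["mask"])[:,::-1].astype(np.float32);bx=cv2.boxPoints(cv2.minAreaRect(k))
    print(round(r["p"],2),bx.round(1).tolist(),[ray("wrist",b,.012,m).round(4).tolist() for b in bx])
E
```

```text
[ 0.56157474 -0.07145281  0.22446457] [[-0.9765, 0.2155, -0.0002], [0.2155, 0.9765, 0.0002], [0.0003, 0.0001, -1.0]] [ 0.03741542 -1.33700121 -2.27514929]
0.88 [[145.0, 168.0], [217.0, 168.0], [217.0, 225.0], [145.0, 225.0]] [[0.5204, -0.2227, 0.012], [0.5419, -0.1256, 0.012], [0.6227, -0.1466, 0.012], [0.6001, -0.2488, 0.012]]
0.8 [[57.099998474121094, 120.30000305175781], [62.20000076293945, 63.599998474121094], [148.8000030517578, 71.4000015258789], [143.60000610351562, 128.10000610351562]] [[0.4344, -0.3166, 0.012], [0.3707, -0.2834, 0.012], [0.4032, -0.1793, 0.012], [0.4689, -0.2078, 0.012]]
0.76 [[444.0, 0.0], [511.0, 0.0], [511.0, 58.0], [444.0, 58.0]] [[0.4034, 0.1933, 0.012], [0.4208, 0.2724, 0.012], [0.4867, 0.2722, 0.012], [0.4684, 0.1895, 0.012]]
```

View pics/w5.png

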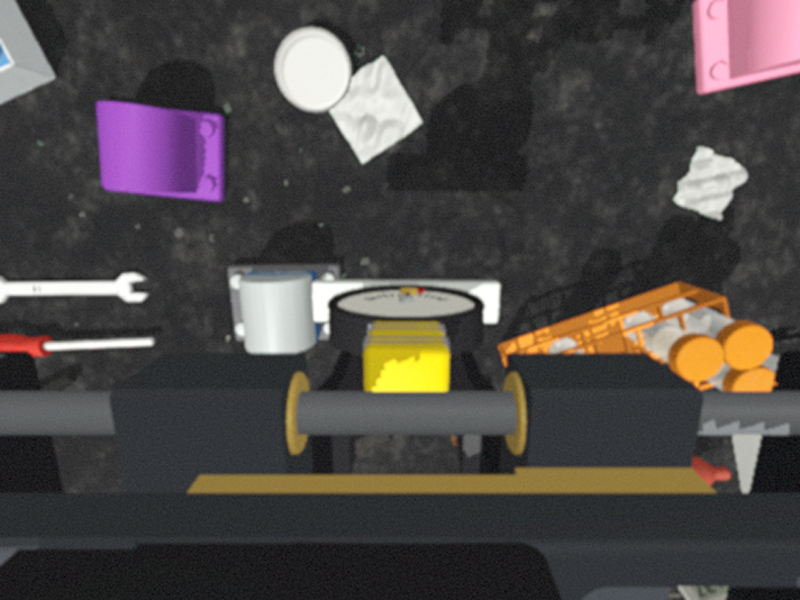

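Wrist view: steel block plate corners are at (230,266) and (340,264), parallel to the foot, so yaw is right (-12.4°). The block centre is about (0.567,-0.180). Leaning back to uncover the mark.

>>> send_rows --moves '[[[-8,0,0,0,0,0,-1],[-8,0,0,0,0,0,-1],[0,0,0,0,0,0,-1],[0,0,0,0,0,0,-1],[0,0,0,0,0,0,-1]]]'

```text
time_s: 6.8
position: [0.5618, -0.0711, 0.2246]
tcp_rot: [[-0.977, 0.206, 0.059], [0.214, 0.939, 0.268], [0.0, 0.274, -0.962]]
force: [0.2, 0.3, -2.7]
opening: 0.359
```

```bash
python3 - <<'E'
from h import *
s=readout.read_state();m=camera_model("wrist")
ims=[capture("wrist") for _ in range(8)];im=np.mean(ims,0);print(s["position"],s["tcp_rot"].round(4).tolist())
u=im.clip(0,255).astype(np.uint8);cv2.imwrite("pics/w6.png",cv2.resize(u[165:215,200:330],(800,308),interpolation=cv2.INTER_CUBIC))
np.savez("w6.npz",im=im,K=m["camera_matrix"],P=m["pose"],pos=s["position"],R=s["tcp_rot"])
sub=im[165:215,200:330];w=np.clip(sub[:,:,2]-np.maximum(sub[:,:,1],sub[:,:,0])-40,0,None)
# red (hue near 0) vs brass/yellow: need g~b
w*=(np.abs(sub[:,:,1]-sub[:,:,0])<45)
yy,xx=np.mgrid[165:215,200:330];print("red",w.sum(),(w*xx).sum()/w.sum(),(w*yy).sum()/w.sum());p=np.argwhere(w>0);print(p.min(0)+[165,200],p.max(0)+[165,200])
# predicted mark pixel for angle a, gauge frame from tool: grip centre at TCP-? foot .1044 below TCP
R=s["tcp_rot"];M=dict(camera_matrix=m["camera_matrix"],pose=m["pose"])
for xf in [.012,.0135,.016]:
  for a in [0,.16,.2,.24,.28,.32,.36]:
    q=np.array([xf,.0325*np.sin(a),.1044-.056+.0325*np.cos(a)])
    print(xf,a,proj("wrist",s["position"]+R@q,M).round(2))
for y in(-.06,.06):print("foot",proj("wrist",s["position"]+R@[.013,y,.1044-.01],M).round(2))
E
```

```text
[ 0.5617914  -0.07111807  0.22463815] [[-0.9769, 0.2057, 0.0586], [0.2139, 0.9394, 0.268], [0.0001, 0.2744, -0.9616]]
red 1070.25 284.8334501284747 191.58841392198084
[184 265] [213 328]
0.012 0 [258.29 184.59]
0.012 0.16 [263.78 184.68]
0.012 0.2 [265.14 184.73]
0.012 0.24 [266.49 184.8 ]
0.012 0.28 [267.83 184.87]
0.012 0.32 [269.17 184.96]
0.012 0.36 [270.49 185.05]
0.0135 0 [258.29 183.04]
0.0135 0.16 [263.78 183.12]
0.0135 0.2 [265.15 183.17]
0.0135 0.24 [266.5  183.24]
0.0135 0.28 [267.85 183.31]
0.0135 0.32 [269.18 183.39]
0.0135 0.36 [270.5  183.48]
0.016 0 [258.29 180.43]
0.016 0.16 [263.79 180.52]
0.016 0.2 [265.16 180.57]
0.016 0.24 [266.52 180.62]
0.016 0.28 [267.87 180.69]
0.016 0.32 [269.2  180.77]
0.016 0.36 [270.53 180.86]
foot [197.61 180.79]
foot [319.01 180.74]
```

View pics/w6.png

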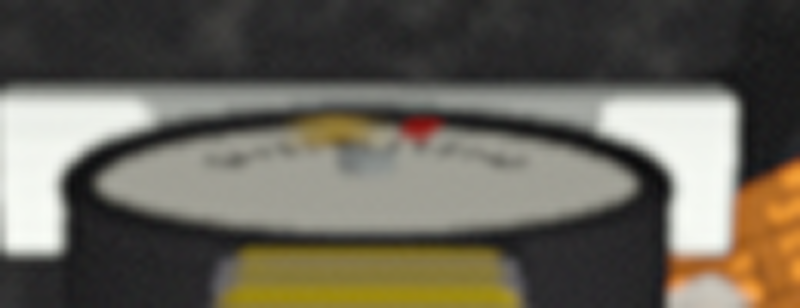

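```bash
python3 - <<'E'
import numpy as np
im=np.load("w6.npz")["im"]
s=im[180:192,260:277];w=np.clip(s[:,:,2]-np.maximum(s[:,:,1],s[:,:,0])-25,0,None)
yy,xx=np.mgrid[180:192,260:277];print("red",(w*xx).sum()/w.sum(),(w*yy).sum()/w.sum(),w.sum(0).round(0))
g=im.mean(2)
def cross(r,c0,c1,th):
    v=g[r,c0:c1];i=np.where(np.diff(v>th))[0];return [round(c0+k+(th-v[k])/(v[k+1]-v[k]),2) for k in i]
for r in range(192,199): print(r,cross(r,205,240,90),cross(r,280,318,90))
for r in (190,195,200): print("foot in/out",r,cross(r,190,225,150),cross(r,295,330,150))
for r in range(206,225,4): print("grip",r,cross(r,228,292,70))
E
```

```text
red 267.87874481941975 185.2454706927176 [  0.   0.   0.   0.   0.  57. 163. 225. 236. 200. 128.  46.   0.   0.
   0.   0.   0.]
192 [np.float64(210.96), np.float64(216.93)] [np.float64(301.0), np.float64(307.08)]
193 [np.float64(210.35), np.float64(215.74)] [np.float64(302.3), np.float64(307.82)]
194 [np.float64(209.93), np.float64(215.28)] [np.float64(302.93), np.float64(308.25)]
195 [np.float64(209.84), np.float64(215.39)] [np.float64(302.94), np.float64(308.39)]
196 [np.float64(209.96), np.float64(216.14)] [np.float64(302.36), np.float64(308.35)]
197 [np.float64(210.23), np.float64(217.79)] [np.float64(301.0), np.float64(308.14)]
198 [np.float64(210.5), np.float64(220.71)] [np.float64(298.27), np.float64(307.83)]
foot in/out 190 [np.float64(198.92), np.float64(212.23)] [np.float64(305.85), np.float64(319.28)]
foot in/out 195 [np.float64(198.89), np.float64(209.16), np.float64(217.42)] [np.float64(301.09), np.float64(309.07), np.float64(318.89)]
foot in/out 200 [np.float64(199.38), np.float64(209.86)] [np.float64(308.44), np.float64(318.84)]
grip 206 [np.float64(237.74), np.float64(280.98)]
grip 210 [np.float64(234.2), np.float64(284.47)]
grip 214 [np.float64(234.01), np.float64(285.17)]
grip 218 [np.float64(232.12), np.float64(287.07)]
grip 222 [np.float64(231.75), np.float64(287.92)]
```

The mark measures about 0.26 rad. Going back to level and moving over the crest.

>>> send_rows --moves '[[[8,0,0,0,0,0,-1],[8,0,0,0,0,0,-1],[0,0,0,-1,-3.6,0,-1],[0,0,0,-1,-3.6,0,-1],[0,0,0,-1,-3.6,0,-1]]]'

```text
time_s: 7.7
position: [0.5686, -0.1829, 0.2246]
tcp_rot: [[-0.977, 0.211, 0.0], [0.211, 0.977, 0.0], [-0.0, 0.0, -1.0]]
force: [0.9, -1.2, -3.3]
opening: 0.361
```

```bash
python3 - <<'E'
from h import *
d=np.load("w5.npz");M=dict(camera_matrix=d["K"],pose=d["P"])
xb=-d["R"][:,0];yb=d["R"][:,1]
print("plate",ray("wrist",(147.2,169.8),.012,M)+.035*xb+.05*yb,ray("wrist",(218,168.5),.012,M)+.035*xb-.05*yb)
g=d["im"].astype(int)
cv2.imwrite("pics/c7a.png",cv2.resize(d["im"][155:235,135:225],(400,356),interpolation=cv2.INTER_CUBIC))
s=readout.read_state();print(s["position"],s["tcp_rot"].round(4).tolist(),s["force"])
im=capture("wrist");sc=capture("scene")
a=cv2.resize(d["im"][160:230,140:220],(400,350),interpolation=cv2.INTER_CUBIC)
# overlay predicted block outline for centre (.567,-.180)
def ov(img,cam,M,x0,y0,k,c,col):
    C=np.array([c[0],c[1],0]);P=[C+a*xb+b*yb+[0,0,.012] for a,b in[(-.035,-.05),(-.035,.05),(.035,.05),(.035,-.05)]]
    Q=[C+a*xb+[0,.03*np.sin(t)*yb[1],0]+[.03*np.sin(t)*yb[0],0,.035+.03*np.cos(t)] for a in(-.03,.03) for t in np.linspace(-1.57,1.57,13)]
    for p in[P,Q[:13],Q[13:]]:
        q=[((proj(cam,x,M)+.5-[x0,y0])*k).astype(int) for x in p];cv2.polylines(img,[np.array(q)],p is P,col,1)
ov(a,"wrist",M,140,160,5,(.567,-.180),(0,255,0))
S=camera_model("scene");px=proj("scene",[.567,-.18,.05],S);x0,y0=int(px[0]-40),int(px[1]-45)
b0=cv2.imread("pics/scene0.png");b=cv2.resize(b0[y0:y0+70,x0:x0+80],(400,350),interpolation=cv2.INTER_CUBIC)
ov(b,"scene",S,x0,y0,5,(.567,-.180),(0,255,0));ov(b,"scene",S,x0,y0,5,(.568,-.187),(0,0,255))
cv2.imwrite("pics/c7.png",np.hstack([a,b]))
E
```

```text
plate [ 0.56843217 -0.17925136  0.01199752] [ 0.56627956 -0.18080065  0.01198485]
[ 0.5686335  -0.18291464  0.22462653] [[-0.9774, 0.2112, 0.0004], [0.2112, 0.9774, 0.0003], [-0.0003, 0.0003, -1.0]] [ 0.89831519 -1.17150654 -3.29383073]
```

View pics/c7.png

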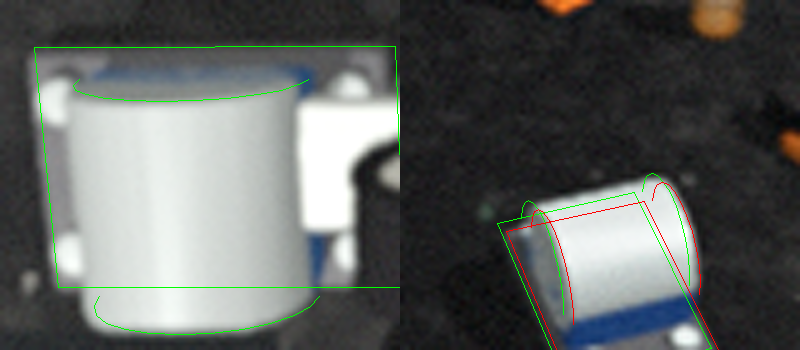

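Overlays: the block fits at about (0.568,-0.184), within 2 mm of where the gauge hangs now. Lowering.

>>> send_rows --moves '[[[0,0,0,0,-0.1,2,-1],[0,0,0,0,0,2,-1],[0,0,0,0,0,0.9,-1],[0,0,0,0,0,0.2,-1],[0,0,0,0,0,0,-1]]]'

```text
time_s: 8.3
position: [0.568, -0.1845, 0.1736]
tcp_rot: [[-0.977, 0.215, 0.0], [0.215, 0.977, 0.0], [-0.0, 0.0, -1.0]]
force: [1.4, -0.2, -2.5]
opening: 0.357
```

>>> send_rows --moves '[[[0,0,0,0,0,0.1,-1],[0,0,0,0,0,0.1,-1],[0,0,0,0,0,0.1,-1],[0,0,0,0,0,0,-1],[0,0,0,0,0,0,-1]]]'

```text
time_s: 8.8
position: [0.5678, -0.1848, 0.1706]
tcp_rot: [[-0.977, 0.215, 0.0], [0.215, 0.977, -0.0], [-0.0, -0.0, -1.0]]
force: [-0.2, 0.0, -2.7]
opening: 0.361
```

>>> send_rows --moves '[[[0,0,0,0,0,0.05,-1],[0,0,0,0,0,0.05,-1],[0,0,0,0,0,0,-1],[0,0,0,0,0,0,-1],[0,0,0,0,0,0,-1]]]'

```text
time_s: 9.3
position: [0.568, -0.1849, 0.1698]
tcp_rot: [[-0.977, 0.215, 0.001], [0.215, 0.977, -0.0], [-0.001, -0.0, -1.0]]
force: [0.7, -0.3, 0.5]
opening: 0.358
```

>>> send_rows --moves '[[[0,0,0,0,0,0.05,-1],[0,0,0,0,0,0,-1],[0,0,0,0,0,0,-1],[0,0,0,0,0,0,-1],[0,0,0,0,0,0,-1]]]'

```text
time_s: 9.8
position: [0.5683, -0.185, 0.1696]
tcp_rot: [[-0.977, 0.215, 0.001], [0.215, 0.977, -0.001], [-0.002, -0.0, -1.0]]
force: [0.2, 0.8, 5.1]
opening: 0.362
```

The foot is on the crest and level, with about 7 N of contact. Rocking in 1.5° steps that roll the foot on the round.

>>> send_rows --moves '[[[1.5,0,0,0,0.273,0.003,-1],[1.5,0,0,0,0.273,0,-1],[1.5,0,0,0,0.273,-0.002,-1],[1.5,0,0,0,0.273,-0.004,-1],[1.5,0,0,0,0.273,-0.006,-1]]]'

```text
time_s: 10.3
position: [0.5713, -0.1716, 0.169]
tcp_rot: [[-0.977, 0.213, -0.027], [0.215, 0.968, -0.129], [-0.002, -0.132, -0.991]]
force: [-0.1, 0.4, 3.9]
opening: 0.359
```

>>> send_rows --moves '[[[0,0,0,0,0,0,-1],[0,0,0,0,0,0,-1],[0,0,0,0,0,0,-1],[0,0,0,0,0,0,-1],[0,0,0,0,0,0,-1]]]'

```text
time_s: 10.8
position: [0.5713, -0.1716, 0.169]
tcp_rot: [[-0.977, 0.213, -0.027], [0.215, 0.968, -0.128], [-0.002, -0.131, -0.991]]
force: [0.3, 0.7, 5.2]
opening: 0.361
```

```bash
python3 - <<'E'
from h import *
s=readout.read_state();R=s["tcp_rot"];print(s["position"],R.round(4).tolist(),s["force"],s["moment"])
print("lean",np.degrees(np.arctan2(-R[2,1],-R[2,2])))
E
```

```text
[ 0.57126241 -0.17160303  0.1690095 ] [[-0.9767, 0.2129, -0.0266], [0.2145, 0.9683, -0.1282], [-0.0016, -0.1309, -0.9914]] [0.27767561 0.72550738 5.19959052] [ 0.10161713 -0.01124949 -0.00401888]
lean 7.521048008971065
```

>>> send_rows --moves '[[[1.5,0,0,0,0.273,-0.008,-1],[1.5,0,0,0,0.273,-0.01,-1],[1.5,0,0,0,0.273,-0.012,-1],[1.5,0,0,0,0.273,-0.014,-1],[1.5,0,0,0,0.273,-0.016,-1]]]'

```text
time_s: 11.3
position: [0.5741, -0.1582, 0.1671]
tcp_rot: [[-0.977, 0.207, -0.054], [0.214, 0.943, -0.254], [-0.001, -0.26, -0.966]]
force: [0.8, 0.1, 4.9]
opening: 0.361
```

>>> send_rows --moves '[[[0,0,0,0,0,0,-1],[0,0,0,0,0,0,-1],[0,0,0,0,0,0,-1],[0,0,0,0,0,0,-1],[0,0,0,0,0,0,-1]]]'

```text
time_s: 11.8
position: [0.5741, -0.1583, 0.1671]
tcp_rot: [[-0.977, 0.207, -0.054], [0.214, 0.943, -0.253], [-0.001, -0.259, -0.966]]
force: [0.1, 1.4, 5.7]
opening: 0.36
```

>>> send_rows --moves '[[[0,0,0,0,0,0,-1],[0,0,0,0,0,0,-1],[0,0,0,0,0,0,-1],[0,0,0,0,0,0,-1],[0,0,0,0,0,0,-1]]]'

```text
time_s: 12.3
position: [0.5741, -0.1583, 0.1671]
tcp_rot: [[-0.977, 0.207, -0.054], [0.214, 0.943, -0.253], [-0.001, -0.259, -0.966]]
force: [0.3, 1.2, 5.1]
opening: 0.358
```

>>> send_rows --moves '[[[0,0,0,0,0,0,-1],[0,0,0,0,0,0,-1],[0,0,0,0,0,0,-1],[0,0,0,0,0,0,-1],[0,0,0,0,0,0,-1]]]'

```text
time_s: 12.8
position: [0.5741, -0.1583, 0.1671]
tcp_rot: [[-0.977, 0.207, -0.054], [0.214, 0.943, -0.253], [-0.001, -0.259, -0.966]]
force: [-0.2, 1.3, 6.3]
opening: 0.363
```

```bash
python3 - <<'E'
from h import *
s=readout.read_state();R=s["tcp_rot"];print(s["time_s"],s["position"],s["force"],s["moment"],"lean",np.degrees(np.arctan2(-R[2,1],-R[2,2])))
im=np.mean([capture("wrist") for _ in range(8)],0);np.save("w8.npy",im)
g=im.mean(2)
def cross(r,c0,c1,th):
    v=g[r,c0:c1];i=np.where(np.diff(v>th))[0];return [float(round(c0+k+(th-v[k])/(v[k+1]-v[k]),2)) for k in i]
for r in (193,194,195): print(r,cross(r,205,240,90),cross(r,280,318,90))
for r in (185,190): print("foot",r,cross(r,190,205,150),cross(r,312,330,150))
s_=im[178:196,250:285];w=np.clip(s_[:,:,2]-s_[:,:,0]-40,0,None);yy,xx=np.mgrid[178:196,250:285];print("bob",(w*xx).sum()/w.sum(),(w*yy).sum()/w.sum())
sc=np.mean([capture("scene") for _ in range(6)],0).astype(np.uint8)
p=proj("scene",s["position"]+R@[.012,0,.06]);x0,y0=int(p[0]-35),int(p[1]-45)
u=im.astype(np.uint8)
cv2.imwrite("pics/c8.png",np.vstack([cv2.resize(u[165:215,200:330],(800,280),interpolation=cv2.INTER_CUBIC),np.hstack([cv2.resize(sc[y0:y0+80,x0:x0+100],(400,320),interpolation=cv2.INTER_CUBIC),np.zeros((320,400,3),np.uint8)])]))
E
```

```text
12.8 [ 0.57414961 -0.15830478  0.16710602] [-0.16367087  1.31681946  6.29991024] [ 0.14182311 -0.02711369 -0.00513905] lean 15.01809762526464
193 [210.49, 215.4] [303.01, 308.29]
194 [210.2, 215.07] [303.29, 308.56]
195 [210.16, 215.34] [303.12, 308.57]
foot 185 [198.77] [319.48]
foot 190 [198.69] [319.26]
bob 265.83743526510483 185.09420468557337
```

View pics/c8.png

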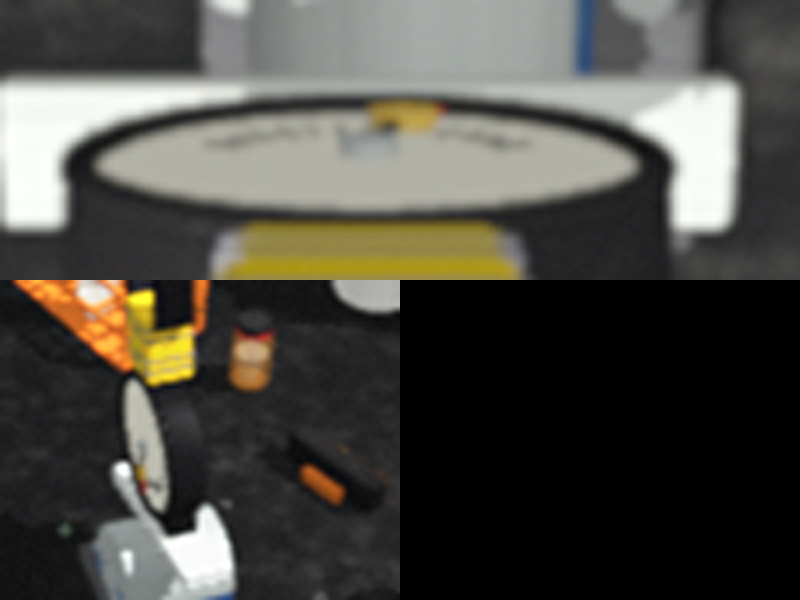

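The pointer has settled, and the bob at (405,117) covers the mark, with only a red sliver showing at its right edge, as expected for a 0.26 mark. The lean is 15.0° (0.262 rad), contact is light, and the foot has not shifted in the grip. Handing in.

```bash
python3 - <<'E'
from rig import *
s=readout.read_state();print(s["time_s"],s["force"],s["opening"]);print(bot.hand_in())
E
```

```text
13.5 [0.55094467 2.00256075 5.02002831] 0.35822544743343476
the job is handed in; nothing more can be done
None
```

I lifted the gauge by its yellow grip, stood its foot level on the crest of the steel block, and rocked it towards its +y side. I handed it in at 13.5 s while still holding it there, without touching the pink and purple look-alikes. No verdict is reported.

**Last checks**
- **Lean against mark:** the hand's lean was steady at 15.0° (0.262 rad). The mark measured about 0.26 rad in a wrist view with the bob swung clear, good to roughly 0.01 rad.
- **Contact:** about 7–9 N on the crest, steady, and the foot had not visibly shifted in the grip.

**Limits and disagreements**
- **Pointer:** at the end the brass bob hid nearly all of the mark. The "pointer on mark" reading therefore rests on the measured lean and on the red sliver showing beside the bob, not on a clear view of the tip. The scene picture was too coarse to confirm it closely.
- **Block position:** the top and wrist cameras differed by about 7 mm along the block's y. I placed the foot between the two.

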